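# Open the ratchet-locked sample canister

## Robot

A 6-joint arm with a two-finger parallel gripper is mounted at the origin on a cart in front of the work surface, level with it; the furniture and walls round the work are solid. World frame = base frame: x ahead of the robot, y to its left, z up, the work surface at z = 0. Lengths are in m, angles in degrees, forces in N, time in s.
With the tool pointing down it reaches from about 0.35 to 1 m from the base axis. Payload 7.1 kg.
Tool frame: the origin (TCP) lies midway between the tips of the shut fingers; the grasp point (between the pads) lies 19 mm behind it (bot.hold_point_z is the z of the grasp point in the tool frame, in m); z points along the fingers, y is the direction in which the jaws open and shut (so a half turn about z gives the same grasp; the last joint's range is limited). The gripper opens to 85 mm and grips with 20 to 120 N. Pads are 22 mm wide; open, the fingers measure 114 mm over their backs; the gripper's body (76 mm by 85 mm) begins 54 mm behind the grasp point. The pads swing forward as they close: fully open they stand 13 mm farther back than shut.
Start: joints at [71.333, 24.242, 93.386, -0, 62.372, -1.089], TCP at [0.189, 0.596, 0.231] pointing down, gripper open.
Joint ranges: [-172.04, 172.04], [-51.8, 120.97], [4.93, 147.93], [-75.15, 255.16], [6.16, 154.13], [-145.62, 145.62]. Speed limits (degrees/s): [136.94, 136.94, 172.46, 180, 180, 180].

## Interface

Orientations are given as [roll, pitch, yaw] about the fixed x, y, z axes, in that order (R = Rz(yaw) Ry(pitch) Rx(roll)).
In Python, from workcell import readout, capture, camera_info, workorder, bot gives the robot as it stands. The module is installed in compiled form; this text tells all that it offers.
- The arm moves only by the tool jog_arm, never from a script. Its argument "increments" is a list of rows, each an object with "hand": the finger opening in cm, from 0 to 8.54; "linear": the shift along the tool's x, y, z in cm, a list of three; "yaw": the turn about the tool's z in rad. A call has 1 to 5 rows; each row shifts and turns the commanded pose from where the row before left it, along the tool's axes as they then stand; what a row does not reach is not made up. A row lasts 1/10 s, in which the tool goes at most 50 mm and 8.59 degrees, less where a joint would pass 70% of its speed; a pose out of reach is approached as far as the arm can. A call is refused whole if a number of a shift passes 5 or a number of a turn 0.15, either way. A call with a gripper value outside its range is refused whole. The fingers move at their own pace and stop on an object; "grip_force" is the grip in N (left out, the last holds). Time passes only in rows, so rows that do not move let the fingers close. It gives the time, the measured TCP pose, the force and the opening at its end, in the units of the state.
- readout.state(): the state, without advancing time (a new reading comes with each control period).
- capture(name): name is "scene" or "side" or "wrist"; returns the picture (480x640x3 uint8, red, green, blue); there is no depth.
- camera_info(name): a dict with "K" (3x3 intrinsics, pixels), "dist" ([k1, k2, p1, p2, k3] as OpenCV has them; the pictures are not rectified), "extrinsics" (4x4, takes a point from world to camera coordinates). Camera axes: x right, y up, looking along -z (the intrinsics and any distortion apply to the point x, -y, -z); pixel columns grow to the right and rows downward; lengths in m; the calibration is good to about 2 mm. A picture is of the moment at which its call begins: read the wrist's pose just before it. camera_info takes no time and is no camera call; for the wrist camera it gives the pose at the moment of the call.
- workorder.finish_job(): hands the job in, once; it reports no verdict.
The state is a dict: "time": time; "joints": joint angles; "joint_vel": joint speeds; "joint_torque": joint torques, N m; "tcp_pos": TCP position; "ee_rot": TCP orientation; "wrist_force": force on the tool from outside, world axes, zero at the start; "torque": the same for the moment, N m; "width": finger opening in m.
Only numpy, scipy, OpenCV 4.12 (cv2) and the standard library are available. Lean on these libraries where they do the work, as an engineer would, in place of code of your own. Each camera call takes 0.05 s, during which the arm holds its last target. There are 200 camera calls.

## Task

Open the sample canister: lift the locking pawl out of the cap's teeth and swing it right over so that it stays up, unscrew the cap counter-clockwise until the thread lets go and lift it off, never forcing it. Set the cap down gently, open side down, in the shallow steel tray, then drop the pawl back down to where it was. Leave everything else where it stands.

Things in the scene. Friction and masses are not known exactly. Their poses are not given: they have to be found in the camera images.
- canister: bare aluminium sample canister bolted to the worktop: round body of radius 37 mm (foot flange radius 46 mm), 60 mm high, with an open threaded neck of outer radius 17 mm (21 mm over the thread) that ends 84 mm above the worktop. Origin at the centre of its underside, z up along the neck. A bracket for the pawl stands on its -x side (it reaches 112 mm from the origin, 24 mm wide, 72 mm high).
- neck_rim (a point): centre of the neck's upper rim, 84 mm above the canister's underside. Right-hand thread: turned counter-clockwise seen from above the cap rises 8 mm a turn (after up to 1 mm of play); the thread lets go after one and a half turns (9.4 rad, 12 mm of rise); turning a little farther does no harm. The cap is clear of the neck once its underside is above this rim.
- cap_grip (a point): point on the cap's axis 32 mm above the cap's underside and 8 mm below its top: a good height to grip the barrel
- cap: loose black screw cap on the canister, 40 mm high, 90 g nominal: ribbed round barrel of 50 mm diameter, and round its lowest 8 mm a flange with ten ratchet teeth, 66 mm over the teeth. Origin on its axis at its underside (62 mm above the worktop when screwed down), z up. The pawl between its teeth stops it turning. Once free it turns easily and stays where it is left between grasps.
- pawl (a joint): angle of the steel locking pawl about its horizontal hinge (along the canister's y axis): 0 = down on its stop, level, the nose between two teeth of the cap; it grows as the nose lifts and swings away from the cap; about 1.5 is upright. Past upright it falls by its own weight to its stop at 2.3 and stays; short of upright it falls back to 0. Light (60 g), nearly free hinge.
- pawl_hinge (a point): centre of the pawl's hinge, 90 mm from the cap's axis on the canister's -x side, 66 mm above the worktop. The pawl is a 10 mm wide arm that reaches 61 mm from here towards the cap when down.
- pawl_knob (a point): centre of the ball knob on the pawl, 18 mm diameter, wider than the arm under it, so it can be pinched from above across the arm (along the canister's y axis) and turns between the fingers. With the pawl at 0 it lies 36 mm from the hinge towards the cap (canister +x) and 8 mm above the hinge; it moves on a circle of 37 mm radius about the hinge.
- tray: shallow square open steel tray, 110 x 110 mm, rim 14 mm high, walls 3 mm, floor 3 mm thick, fixed to the worktop. Origin at the centre of its underside, x and y along its sides.
- slide_box: bystander: small green box, 39 x 86 x 30 mm, origin at the centre of its underside
- blue_tape: bystander: dark roll of tape lying flat, 55 mm wide, 19 mm high, origin at the centre of its underside
- clamp_fork_1: bystander: flat steel clamping fork, 33 x 67 x 8 mm, origin at the centre of its underside
Things that resemble listed ones, but are neither listed nor needed, are in the scene too. Leave any turquoise look-alike of the cap alone.

How it is judged:
By the outcome, as a careful person would: the job done as asked, in the order asked, and still so for the second after the job is handed in, with the robot touching nothing.
It also fails if it takes over 72 s, if anything falls off the work surface, if the arm or the gripper's body presses on something with over 40 N, if the wrist force passes 120 N, or if a joint passes its speed limit or range.

## Working session

There is one attempt and no reset: what is moved stays moved. The work goes in short steps, Python scripts to look and compute and a tool call to move; the robot and the scene stay as the last step left them, time stands still between calls to the robot, and variables do not carry over. Pictures are saved under pics/ and viewed, about 8 in all and at most 12, crops included, and the job is handed in when it is done.

Besides the shell and the picture viewer there is one more tool, called after "Call:" by a JSON object that holds its "api" and its "payload", one argument or row to a line. jog_arm: Moves the arm, as the interface text tells. Its arguments: {"type":"object","properties":{"increments":{"type":"array"},"grip_force":{"type":"number"}},"required":["increments"]}

```bash
mkdir -p pics; python3 - <<'E'
from workcell import readout,capture,camera_info,bot
import cv2,numpy as np
for n in("scene","side"):
    cv2.imwrite(f"pics/{n}0.png",capture(n)[:,:,::-1])
    i=camera_info(n);print(n,np.round(i["K"],1).tolist(),np.round(i["dist"],3),np.round(i["extrinsics"],3).tolist())
print(bot.hold_point_z,readout.state())
E
```

```text
scene [[508.7, 0.0, 333.6], [0.0, 508.7, 247.4], [0.0, 0.0, 1.0]] [-0.058  0.     0.     0.     0.   ] [[0.736, -0.677, -0.012, -0.467], [0.417, 0.439, 0.795, -0.308], [-0.534, -0.59, 0.606, -0.586], [0.0, 0.0, 0.0, 1.0]]
side [[595.4, 0.0, 324.1], [0.0, 595.4, 249.1], [0.0, 0.0, 1.0]] [0.063 0.    0.    0.    0.   ] [[-0.93, -0.367, 0.005, 0.565], [0.277, -0.693, 0.665, -0.253], [-0.241, 0.62, 0.747, -0.875], [0.0, 0.0, 0.0, 1.0]]
-0.0187 {'time': 0.1, 'joints': array([ 7.13343144e+01,  2.42786176e+01,  9.34299511e+01,  1.16550177e-04,
        6.23734479e+01, -1.08707136e+00]), 'joint_vel': array([-0.02669086,  0.01582632, -0.08945139,  0.06957725, -0.08208393,
       -0.02370105]), 'joint_torque': array([-1.84996911e-04, -5.58424759e+01, -2.82444298e+01, -7.13911822e-05,
        3.00178697e-03, -1.76212035e-05]), 'tcp_pos': array([0.18854893, 0.59532819, 0.23061921]), 'ee_rot': array([-1.79918000e+02, -1.65917107e-03,  1.62421330e+02]), 'wrist_force': array([0.49291607, 0.43278729, 0.63246856]), 'torque': array([ 0.03200506, -0.01411636,  0.0114515 ]), 'width': 0.08516739272423972}
```

View pics/scene0.png

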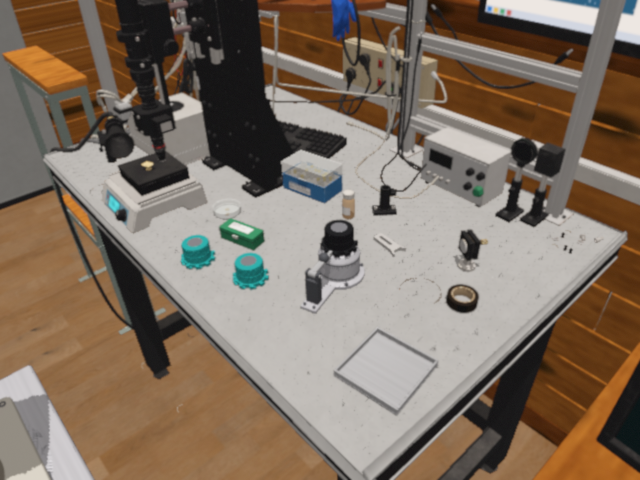

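View pics/side0.png

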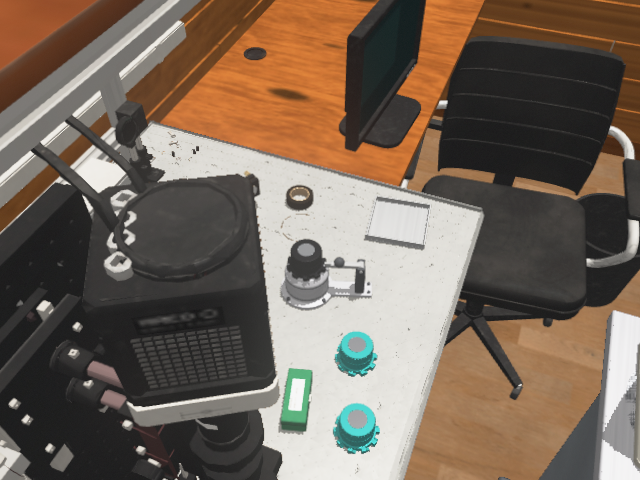

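Scene view: the black cap's top is near (340,228), the bracket near (315,290) and the tray near (387,370). Side view: the cap's top is near (307,249), the knob near (339,262), the bracket near (362,280) and the tray near (398,222).

```bash
cat > h.py <<'E'
import numpy as np,cv2
from workcell import readout,capture,camera_info,bot
def ray(i,u,v):
    p=cv2.undistortPoints(np.array([[[u,v]]],float),i["K"],i["dist"])[0,0]
    E=i["extrinsics"];R,t=E[:3,:3],E[:3,3]
    return -R.T@t, R.T@np.array([p[0],-p[1],-1])
def onz(i,u,v,z):
    c,d=ray(i,u,v); return c+d*(z-c[2])/d[2]
def proj(i,P):
    q=i["extrinsics"][:3,:3]@np.array(P,float)+i["extrinsics"][:3,3]
    return cv2.projectPoints(np.array([[q[0],-q[1],-q[2]]]),np.zeros(3),np.zeros(3),i["K"],i["dist"])[0][0,0]
def tri(a,b):
    (c,d),(e,f)=ray(*a),ray(*b); d/=np.linalg.norm(d); f/=np.linalg.norm(f)
    s,t=np.linalg.lstsq(np.c_[d,-f],e-c,rcond=None)[0]
    return (c+s*d+e+t*f)/2,np.linalg.norm(c+s*d-e-t*f)
E
python3 - <<'E'
from h import *
S,D=camera_info("scene"),camera_info("side")
for i,n in((S,"s"),(D,"d")):print(n,ray(i,320,240)[0])
print("captop",onz(S,340,228,.102),onz(D,307,249,.102),tri((S,340,228),(D,307,249)))
print("knob",onz(D,339,262,.074),"tray",onz(S,387,370,.01),onz(D,398,222,.01))
for u,v in((381,331),(437,362),(391,409),(335,372)):print("traycorner S",onz(S,u,v,.014))
a=cv2.imread("pics/scene0.png")[190:320,270:400];b=cv2.imread("pics/side0.png")[220:320,270:390]
o=np.hstack([cv2.resize(a,(400,400),interpolation=2),cv2.resize(b,(400,333),interpolation=2)[[*range(333)]+[332]*67]])
cv2.imwrite("pics/c1.png",o)
E
```

```text
s [ 0.15929487 -0.52605757  0.59491013]
d [0.38496051 0.57436057 0.81857248]
captop [ 0.63775078 -0.01381954  0.102     ] [ 0.64162395 -0.01077671  0.102     ] (array([ 0.64113808, -0.01152992,  0.10009274]), np.float64(0.002340165553660523))
knob [ 0.59182698 -0.02676409  0.074     ] tray [ 0.53249623 -0.22447694  0.01      ] [ 0.54085195 -0.21324613  0.01      ]
traycorner S [ 0.57932823 -0.16836845  0.014     ]
traycorner S [ 0.59358992 -0.26667798  0.014     ]
traycorner S [ 0.48543891 -0.27489859  0.014     ]
traycorner S [ 0.47321366 -0.17804914  0.014     ]
```

View pics/c1.png

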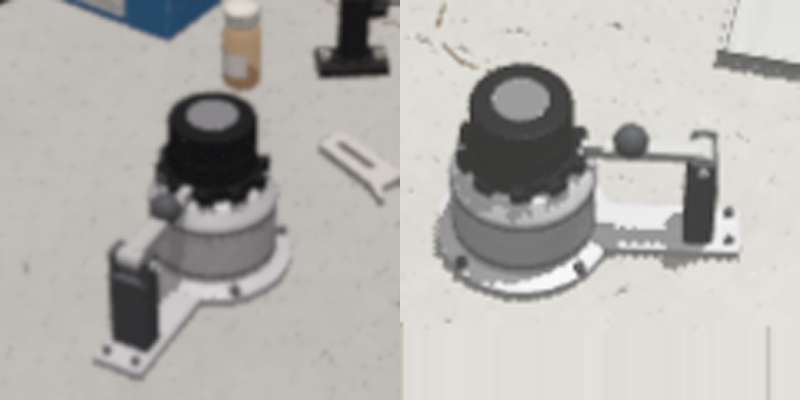

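Enlarged: left scene crop has cap disc (212,114), knob (165,207); right side crop has cap disc (521,99), knob (631,140), hinge (705,150).

```bash
python3 - <<'E'
from h import *
S,D=camera_info("scene"),camera_info("side")
s=lambda x,y:(S,270+x/3.077-.3,190+y/3.077-.3)
d=lambda x,y:(D,270+(x-400)/3.333-.3,220+y/3.333-.3)
c,e=tri(s(212,114),d(521,99));print("cap",c,e,onz(*s(212,114),.102),onz(*d(521,99),.102))
k,e=tri(s(165,207),d(631,140));print("knob",k,e)
h,e=tri(s(128,250),d(705,150));print("hinge",h,e)
for p in(k,h):
    v=c-p;print(np.hypot(*v[:2]),np.degrees(np.arctan2(v[1],v[0])))
print(np.linalg.norm(k[:2]-h[:2]))
E
```

```text
cap [ 0.64123425 -0.00857746  0.10154606] 0.003414888439649163 [ 0.63854954 -0.00951141  0.102     ] [ 0.64277869 -0.00937815  0.102     ]
knob [ 0.59022977 -0.02611553  0.0741438 ] 0.0036205293447303354
hinge [ 0.55502529 -0.0364941   0.07061526] 0.0036818894819633853
0.05393552984947857 18.975710238297122
0.09061635329224393 17.9432594144307
0.036702448944369
```

```bash
python3 - <<'E'
from h import *
S,D=camera_info("scene"),camera_info("side")
t=readout.state()["tcp_pos"]
for n,i in(("S",S),("D",D)):
    print(n,proj(i,t),proj(i,t+[0,0,.15]),proj(i,[0.3,0.3,.2]),proj(i,[.59,-.026,.2]))
for u,v in((260,185),(205,160),(150,180),(105,200),(165,220),(285,175),(320,190)):print(u,v,onz(S,u,v,0))
i=camera_info("wrist");print(ray(i,320,240),i["K"][0,0])
cv2.imwrite("pics/w0.png",capture("wrist")[:,:,::-1])
E
```

```text
S [-64.54776068 130.6155237 ] [-102.9796721    48.82204456] [ 52.78870241 180.4667784 ] [322.12718556 190.63761019]
D [ 622.95634723 1048.96384847] [ 763.98978901 1166.95474499] [498.63836754 491.15079003] [342.00536145 207.58187217]
260 185 [0.72115955 0.34591908 0.        ]
205 160 [0.69445429 0.54509888 0.        ]
150 180 [0.54553552 0.54939581 0.        ]
105 200 [0.4289988  0.53781133 0.        ]
165 220 [0.49017387 0.3679796  0.        ]
285 175 [0.79219167 0.3426629  0.        ]
320 190 [0.80650191 0.23269166 0.        ]
(array([0.11671166, 0.6189794 , 0.37260671]), array([ 0.27602153, -0.09148187, -0.95680543])) 360.08368866694207
```

View pics/w0.png

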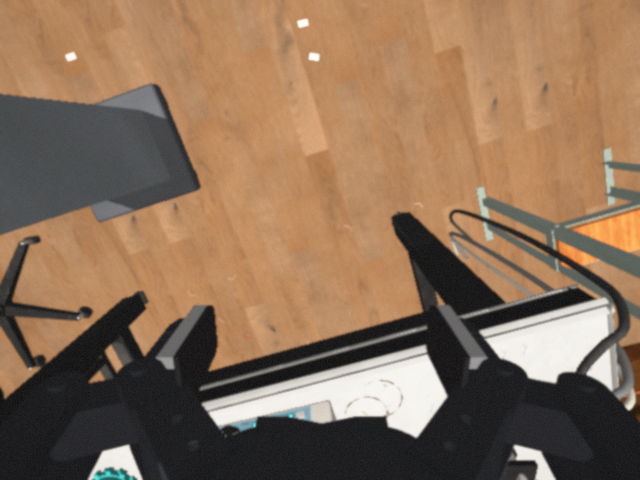

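```bash
cat >> h.py <<'E'
def plan(wps,yawstep=8.4,step=48,fmt=True):
    """wps: (x,y,z,yawdeg) ; prints tool-axis rows (cm, rad) from the present pose"""
    s=readout.state();p=np.array(s["tcp_pos"])*1000;Y=s["ee_rot"][2];rows=[]
    for w in wps:
        T=np.array(w[:3])*1000;dy=(w[3]-Y)
        n=int(np.ceil(max(np.linalg.norm(T-p)/step,abs(dy)/yawstep,1)))
        for k in range(n):
            d=(T-p)/(n-k);a=np.radians(Y)
            c=np.round([(d[0]*np.cos(a)+d[1]*np.sin(a))/10,(d[0]*np.sin(a)-d[1]*np.cos(a))/10,-d[2]/10],2)
            t=round(-np.radians(w[3]-Y)/(n-k),3)
            rows.append((c.tolist(),t))
            p=p+10*np.array([c[0]*np.cos(a)+c[1]*np.sin(a),c[0]*np.sin(a)-c[1]*np.cos(a),-c[2]])
            Y-=np.degrees(t)
    for r in rows:print(r)
E
python3 -c "
from h import *
plan([(.31,.25,.24,100),(.575,-.03,.22,18.3)])"
```

```text
([-2.75, -3.66, -0.12], np.float64(0.136))
([-3.22, -3.25, -0.12], np.float64(0.136))
([-3.63, -2.78, -0.11], np.float64(0.136))
([-3.98, -2.27, -0.12], np.float64(0.136))
([-4.25, -1.71, -0.11], np.float64(0.136))
([-4.44, -1.11, -0.12], np.float64(0.136))
([-4.55, -0.5, -0.11], np.float64(0.137))
([-4.57, 0.12, -0.12], np.float64(0.136))
([-3.22, 2.12, 0.2], np.float64(0.143))
([-2.88, 2.56, 0.2], np.float64(0.143))
([-2.49, 2.94, 0.2], np.float64(0.143))
([-2.04, 3.27, 0.2], np.float64(0.142))
([-1.56, 3.53, 0.2], np.float64(0.143))
([-1.04, 3.71, 0.2], np.float64(0.142))
([-0.51, 3.82, 0.2], np.float64(0.143))
([0.04, 3.86, 0.2], np.float64(0.142))
([0.59, 3.81, 0.2], np.float64(0.143))
([1.12, 3.69, 0.2], np.float64(0.142))
```

Call:
{"api": "jog_arm", "payload": {
  "increments": [
    {"hand":4.5,"linear":[-2.75,-3.65,-0.1],"yaw":0.136},
    {"hand":4.5,"linear":[-3.2,-3.25,-0.1],"yaw":0.136},
    {"hand":4.5,"linear":[-3.65,-2.8,-0.1],"yaw":0.136},
    {"hand":4.5,"linear":[-4.0,-2.25,-0.1],"yaw":0.136},
    {"hand":4.5,"linear":[-4.25,-1.7,-0.1],"yaw":0.136}
  ]
}}

```text
time: 0.65
tcp_pos: [0.265, 0.3781, 0.2362]
ee_rot: [-180.0, 0.0, 123.2]
wrist_force: [0.9, 0.5, -0.1]
width: 0.0447
```

Call:
{"api": "jog_arm", "payload": {
  "increments": [
    {"hand":4.5,"linear":[-4.45,-1.1,-0.1],"yaw":0.136},
    {"hand":4.5,"linear":[-4.55,-0.5,-0.1],"yaw":0.136},
    {"hand":4.5,"linear":[-4.55,0.1,-0.1],"yaw":0.136},
    {"hand":4.5,"linear":[-3.2,2.1,0.2],"yaw":0.143},
    {"hand":4.5,"linear":[-2.9,2.55,0.2],"yaw":0.143}
  ]
}}

```text
time: 1.15
tcp_pos: [0.3635, 0.193, 0.2356]
ee_rot: [180.0, -0.0, 83.3]
wrist_force: [-0.5, 0.7, -0.9]
width: 0.0453
```

Call:
{"api": "jog_arm", "payload": {
  "increments": [
    {"hand":4.5,"linear":[-2.5,2.95,0.2],"yaw":0.143},
    {"hand":4.5,"linear":[-2.05,3.25,0.2],"yaw":0.143},
    {"hand":4.5,"linear":[-1.55,3.55,0.2],"yaw":0.143},
    {"hand":4.5,"linear":[-1.05,3.7,0.2],"yaw":0.143},
    {"hand":4.5,"linear":[-0.5,3.8,0.2],"yaw":0.143}
  ]
}}

```text
time: 1.65
tcp_pos: [0.4963, 0.0532, 0.2251]
ee_rot: [-180.0, 0.0, 42.4]
wrist_force: [0.5, 0.6, 0.2]
width: 0.0452
```

Call:
{"api": "jog_arm", "payload": {
  "increments": [
    {"hand":4.5,"linear":[0.05,3.85,0.2],"yaw":0.143},
    {"hand":4.5,"linear":[0.6,3.8,0.2],"yaw":0.143},
    {"hand":4.5,"linear":[1.1,3.7,0.2],"yaw":0.143},
    {"hand":4.5,"linear":[0,0,0],"yaw":0}
  ]
}}

```text
time: 2.05
tcp_pos: [0.5774, -0.0325, 0.219]
ee_rot: [179.9, -0.1, 17.8]
wrist_force: [-0.5, 0.9, -0.2]
width: 0.0449
```

```bash
python3 - <<'E'
from h import *
i=camera_info("wrist");s=readout.state();print(s["tcp_pos"],s["ee_rot"],s["joints"])
cv2.imwrite("pics/w1.png",capture("wrist")[:,:,::-1])
for P in([.642,-.0085,.102],[.590,-.026,.074],[.5555,-.037,.066],[.535,-.22,.014]):print(proj(i,P))
E
```

```text
[ 0.57742419 -0.0325289   0.21897724] [ 1.79923836e+02 -8.28295345e-02  1.77912162e+01] [-4.38288804e+00  2.11474899e+01  1.00070751e+02 -4.59696742e-02
  5.86763178e+01  6.78498131e+01]
[317.62473803 140.99889759]
[319.04291504 210.21894148]
[319.06851027 249.4985256 ]
[477.19885566 301.49711658]
```

View pics/w1.png

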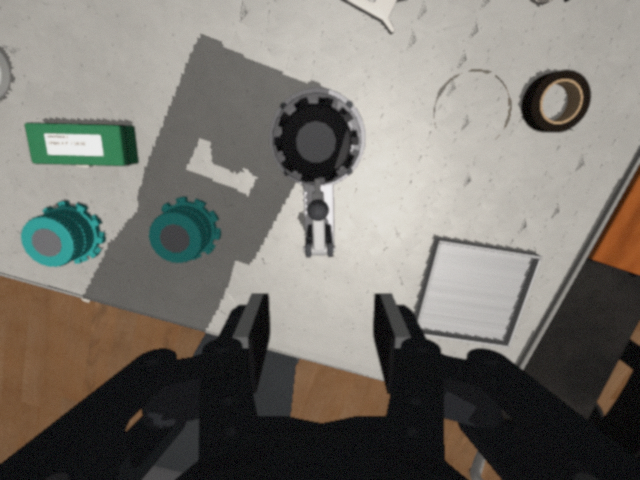

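The wrist view confirms it: the cap disc is at (316.5,142), the knob at (318,209.5), and the tray corners at about (437,237), (538,255), (507,343) and (415,328). All are within about 1 px of prediction.

```bash
python3 - <<'E'
from h import *
i=camera_info("wrist")
c=onz(i,316.5,142,.102);k=onz(i,318,209.5,.074);print(c,k,np.linalg.norm((c-k)[:2]),np.degrees(np.arctan2(*(c-k)[1::-1])))
for u,v in((437,237),(538,255),(507,343),(415,328)):print(onz(i,u,v,.014))
plan([(.5905,-.0262,.12,18),(.5905,-.0262,.057,18)],step=33)
E
```

```text
[ 0.63885776 -0.00606451  0.102     ] [ 0.58809928 -0.023289    0.074     ] 0.05360136365644271 18.74422874269911
[ 0.58609821 -0.14893381  0.014     ]
[ 0.60051738 -0.25499465  0.014     ]
[ 0.4975833  -0.27168001  0.014     ]
[ 0.48354852 -0.16746576  0.014     ]
([0.39, 0.0, 2.47], np.float64(0.0))
([0.39, 0.0, 2.47], np.float64(0.0))
([0.4, 0.0, 2.47], np.float64(0.0))
([0.39, 0.01, 2.46], np.float64(0.0))
([0.0, -0.0, 3.15], np.float64(0.0))
([0.0, -0.0, 3.15], np.float64(0.0))
```

Call:
{"api": "jog_arm", "payload": {
  "increments": [
    {"hand":4.5,"linear":[0.4,-0.1,2.5],"yaw":0},
    {"hand":4.5,"linear":[0.4,-0.1,2.5],"yaw":0},
    {"hand":4.5,"linear":[0.4,0,2.5],"yaw":0},
    {"hand":4.5,"linear":[0,0,0],"yaw":0}
  ]
}}

```text
time: 2.5
tcp_pos: [0.5825, -0.0226, 0.1413]
ee_rot: [-179.8, 0.4, 18.3]
wrist_force: [-0.1, 0.7, 1.1]
width: 0.0451
```

```bash
python3 - <<'E'
from h import *
i=camera_info("wrist");s=readout.state();print(s["tcp_pos"],s["ee_rot"])
im=capture("wrist")[:,:,::-1];cv2.imwrite("pics/w2.png",im)
g=cv2.cvtColor(im,6)
for nm,P,r,z in(("cap",[.6395,-.007,.102],(20,45),.102),("knob",[.589,-.0245,.074],(6,22),.074)):
    u,v=proj(i,P).astype(int);print(nm,u,v)
    c=cv2.HoughCircles(cv2.GaussianBlur(g,(3,3),0)[max(0,v-60):v+60,u-60:u+60],cv2.HOUGH_GRADIENT,1,20,param1=80,param2=12,minRadius=r[0],maxRadius=r[1])
    for q in (c[0][:4] if c is not None else []):print(q[0]+u-60,q[1]+max(0,v-60),q[2],onz(i,q[0]+u-60,q[1]+max(0,v-60),z))
cv2.imwrite("pics/c2.png",cv2.resize(im[40:340,200:440],(640,800)[::1],interpolation=2)[:600])
E
```

```text
[ 0.58246596 -0.02264388  0.14129473] [-179.84839031    0.35329439   18.29042213]
cap 329 164
330.5 160.5 27.3 [ 0.64169356 -0.00693105  0.102     ]
348.5 171.5 30.8 [ 0.63944022 -0.0171238   0.102     ]
306.5 137.5 33.2 [0.64835594 0.0075666  0.102     ]
knob 329 249
330.5 247.5 14.7 [ 0.59041292 -0.02498149  0.074     ]
299.5 231.5 9.6 [ 0.59414619 -0.00398843  0.074     ]
327.5 298.5 15.4 [ 0.55726551 -0.03421032  0.074     ]
```

View pics/c2.png

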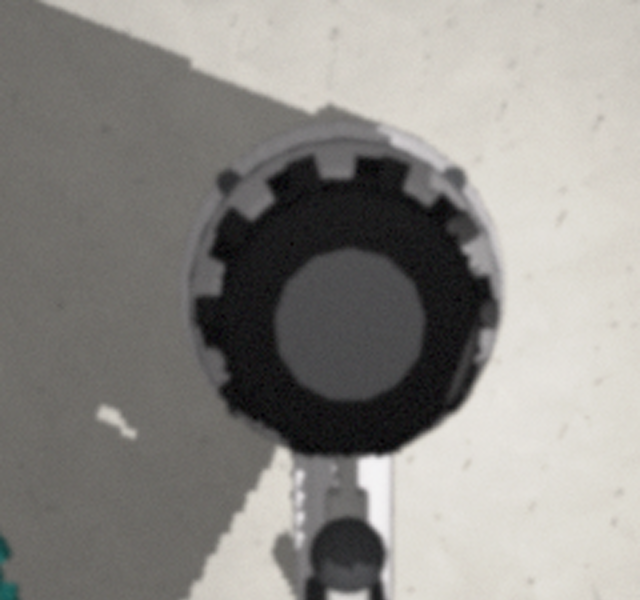

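Crop: the cap disc is at (350,325) and the knob at (347,555). That puts the cap at (0.641,-0.0075), the knob at (0.590,-0.025) and the axis at 18.6°, consistent with the given sizes. Next I descend onto the knob and pinch it.

Call:
{"api": "jog_arm", "payload": {
  "increments": [
    {"hand":4.5,"linear":[0.65,0.45,1.5],"yaw":0},
    {"hand":4.5,"linear":[0,0,2.0],"yaw":0},
    {"hand":4.5,"linear":[0,0,2.0],"yaw":0},
    {"hand":4.5,"linear":[0,0,2.0],"yaw":0},
    {"hand":4.5,"linear":[0,0,0.8],"yaw":0}
  ]
}}

```text
time: 3.05
tcp_pos: [0.5925, -0.0257, 0.0613]
ee_rot: [-180.0, 0.0, 18.2]
wrist_force: [-0.1, -0.3, 0.1]
width: 0.0451
```

Call:
{"api": "jog_arm", "payload": {
  "increments": [
    {"hand":3.0,"linear":[0,0,0],"yaw":0},
    {"hand":2.2,"linear":[0,0,0],"yaw":0},
    {"hand":1.5,"linear":[0,0,0],"yaw":0},
    {"hand":1.5,"linear":[0,0,0],"yaw":0}
  ],
  "grip_force": 25
}}

```text
time: 3.45
tcp_pos: [0.5934, -0.0248, 0.0628]
ee_rot: [-179.9, -0.1, 18.1]
wrist_force: [-1.0, 7.0, 3.1]
width: 0.0156
```

Width 15.6 mm is under 18, so the pinch is high and off-centre on the ball. I'll reopen, lower and re-pinch.

Call:
{"api": "jog_arm", "payload": {
  "increments": [
    {"hand":3.0,"linear":[0,0,0],"yaw":0},
    {"hand":3.0,"linear":[0,0,0],"yaw":0},
    {"hand":3.0,"linear":[-0.3,0.1,0.6],"yaw":0},
    {"hand":3.0,"linear":[0,0,0],"yaw":0}
  ]
}}

```text
time: 3.85
tcp_pos: [0.5897, -0.0283, 0.0547]
ee_rot: [-180.0, 0.1, 18.1]
wrist_force: [-0.1, 0.3, -0.6]
width: 0.0302
```

Call:
{"api": "jog_arm", "payload": {
  "increments": [
    {"hand":2.2,"linear":[0,0,0],"yaw":0},
    {"hand":1.6,"linear":[0,0,0],"yaw":0},
    {"hand":1.6,"linear":[0,0,0],"yaw":0},
    {"hand":1.6,"linear":[0,0,0],"yaw":0}
  ],
  "grip_force": 25
}}

```text
time: 4.25
tcp_pos: [0.5893, -0.0262, 0.0551]
ee_rot: [-179.8, 0.1, 18.1]
wrist_force: [-3.2, 10.4, 1.1]
width: 0.0161
```

Call:
{"api": "jog_arm", "payload": {
  "increments": [
    {"hand":1.0,"linear":[0,-0.25,0],"yaw":0},
    {"hand":1.0,"linear":[0,0,0],"yaw":0},
    {"hand":1.0,"linear":[0,0,0],"yaw":0}
  ],
  "grip_force": 30
}}

```text
time: 4.55
tcp_pos: [0.5893, -0.0259, 0.0552]
ee_rot: [-180.0, 0.1, 18.1]
wrist_force: [-2.1, -2.4, 0.4]
width: 0.0157
```

```bash
python3 - <<'E'
from h import *
s=readout.state();print(s["tcp_pos"],s["wrist_force"],s["width"])
im=capture("side")[:,:,::-1];cv2.imwrite("pics/d3.png",cv2.resize(im[190:310,250:400],(750,600),interpolation=2))
E
```

```text
[ 0.58926358 -0.02589245  0.05518346] [-2.10751913 -2.40587059  0.40079336] 0.015670698520258538
```

View pics/d3.png

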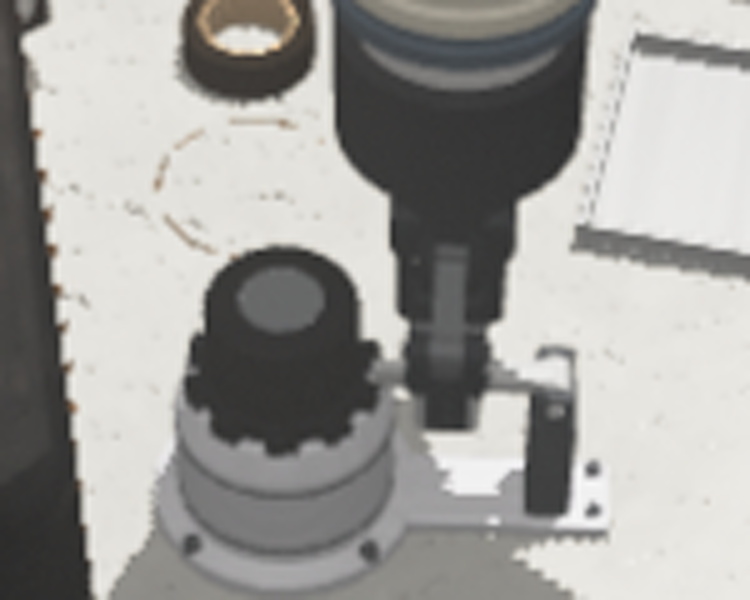

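The side view shows the fingers straddling the arm with the knob between them and the nose still in the teeth. Now the arc.

Call:
{"api": "jog_arm", "payload": {
  "increments": [
    {"hand":1.0,"linear":[-0.19,0,-0.62],"yaw":0},
    {"hand":1.0,"linear":[-0.3,0,-0.57],"yaw":0},
    {"hand":1.0,"linear":[-0.39,0,-0.51],"yaw":0},
    {"hand":1.0,"linear":[-0.48,0,-0.44],"yaw":0},
    {"hand":1.0,"linear":[0,0,0],"yaw":0}
  ]
}}

```text
time: 5.1
tcp_pos: [0.5769, -0.0301, 0.0777]
ee_rot: [180.0, -0.1, 18.1]
wrist_force: [1.5, -1.9, -2.9]
width: 0.0157
```

Call:
{"api": "jog_arm", "payload": {
  "increments": [
    {"hand":1.0,"linear":[-0.54,0,-0.34],"yaw":0},
    {"hand":1.0,"linear":[-0.6,0,-0.25],"yaw":0},
    {"hand":1.0,"linear":[-0.63,0,-0.14],"yaw":0},
    {"hand":1.0,"linear":[-0.64,0,-0.03],"yaw":0},
    {"hand":1.0,"linear":[-0.64,0,0.09],"yaw":0}
  ]
}}

```text
time: 5.6
tcp_pos: [0.5487, -0.0397, 0.0845]
ee_rot: [179.9, -0.2, 18.2]
wrist_force: [3.3, -0.3, 4.5]
width: 0.0155
```

Call:
{"api": "jog_arm", "payload": {
  "increments": [
    {"hand":1.0,"linear":[-0.62,0,0.19],"yaw":0},
    {"hand":1.0,"linear":[-0.45,0,0.22],"yaw":0},
    {"hand":1.0,"linear":[0,0,0],"yaw":0}
  ]
}}

```text
time: 5.9
tcp_pos: [0.537, -0.0436, 0.0798]
ee_rot: [179.9, 0.0, 18.2]
wrist_force: [2.4, -4.8, 6.6]
width: 0.0153
```

Knob is at about 120° round the hinge (θ≈108°). Release and rise.

Call:
{"api": "jog_arm", "payload": {
  "increments": [
    {"hand":3.5,"linear":[0,0,0],"yaw":0},
    {"hand":3.5,"linear":[0,0,0],"yaw":0},
    {"hand":3.5,"linear":[0,0,-2],"yaw":0},
    {"hand":3.5,"linear":[0,0,-4],"yaw":0},
    {"hand":3.5,"linear":[0,0,-4],"yaw":0}
  ]
}}

```text
time: 6.4
tcp_pos: [0.5358, -0.0423, 0.1791]
ee_rot: [-179.9, 0.3, 18.2]
wrist_force: [0.7, 0.2, 0.8]
width: 0.035
```

Call:
{"api": "jog_arm", "payload": {
  "increments": [
    {"hand":7.2,"linear":[3,0,0],"yaw":0},
    {"hand":7.2,"linear":[4,0,0],"yaw":0},
    {"hand":7.2,"linear":[3.95,-0.1,0],"yaw":0},
    {"hand":7.2,"linear":[0,0,0],"yaw":0}
  ]
}}

```text
time: 6.8
tcp_pos: [0.6446, -0.006, 0.1791]
ee_rot: [180.0, -0.1, 18.2]
wrist_force: [-0.2, -0.4, -1.3]
width: 0.0718
```

```bash
python3 - <<'E'
from h import *
s=readout.state();print(s["tcp_pos"],s["ee_rot"],s["joints"][[0,5]],s["width"])
im=capture("side")[:,:,::-1];cv2.imwrite("pics/d4.png",cv2.resize(im[190:310,250:400],(750,600),interpolation=2))
E
```

```text
[ 0.6445953  -0.00595487  0.17905199] [ 1.79995110e+02 -1.14638927e-01  1.82441316e+01] [-1.60308477 70.1311326 ] 0.07184773749080003
```

View pics/d4.png

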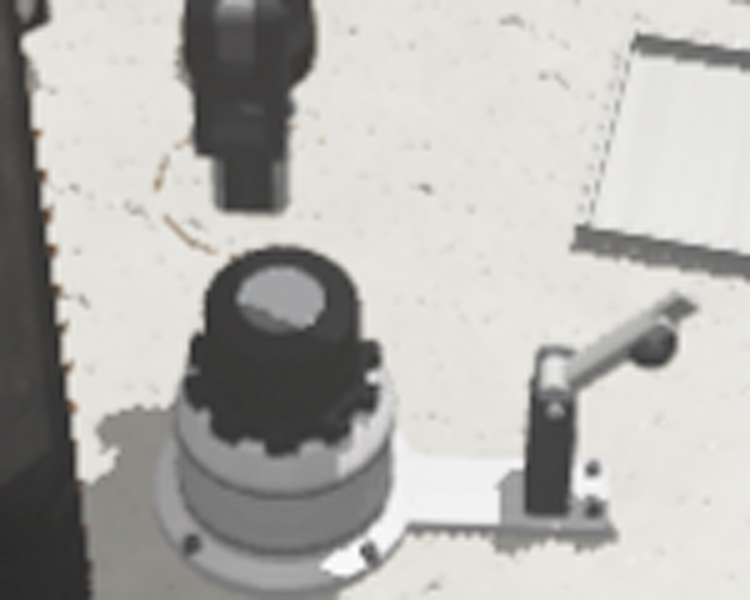

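The pawl lies over on its stop. Now down onto the cap.

Call:
{"api": "jog_arm", "payload": {
  "increments": [
    {"hand":7.2,"linear":[-0.43,0.1,1.5],"yaw":0},
    {"hand":7.2,"linear":[0,0,3],"yaw":0},
    {"hand":7.2,"linear":[0,0,3],"yaw":0},
    {"hand":7.2,"linear":[0,0,2.5],"yaw":0},
    {"hand":7.2,"linear":[0,0,0.6],"yaw":0}
  ]
}}

```text
time: 7.35
tcp_pos: [0.6334, -0.01, 0.0699]
ee_rot: [-179.8, 0.4, 18.1]
wrist_force: [-0.6, -0.3, -0.0]
width: 0.0721
```

Call:
{"api": "jog_arm", "payload": {
  "increments": [
    {"hand":5.8,"linear":[0,0,0],"yaw":0},
    {"hand":5.2,"linear":[0,0,0],"yaw":0},
    {"hand":4.6,"linear":[0,0,0],"yaw":0},
    {"hand":4.6,"linear":[0,0,0],"yaw":0}
  ],
  "grip_force": 30
}}

```text
time: 7.75
tcp_pos: [0.6384, -0.01, 0.0747]
ee_rot: [180.0, -0.1, 18.2]
wrist_force: [-0.0, -0.1, 3.5]
width: 0.0492
```

Call:
{"api": "jog_arm", "payload": {
  "increments": [
    {"hand":5.6,"linear":[0,0,0],"yaw":0},
    {"hand":5.6,"linear":[0.2,0,0.1],"yaw":0},
    {"hand":5.6,"linear":[0,0,0],"yaw":0},
    {"hand":5.6,"linear":[0,0,0],"yaw":0}
  ]
}}

```text
time: 8.15
tcp_pos: [0.6396, -0.0093, 0.0722]
ee_rot: [-180.0, 0.0, 18.2]
wrist_force: [0.5, 0.4, -0.1]
width: 0.056
```

Call:
{"api": "jog_arm", "payload": {
  "increments": [
    {"hand":4.6,"linear":[0,0,0],"yaw":0},
    {"hand":4.6,"linear":[0,0,0],"yaw":0},
    {"hand":4.6,"linear":[0,0,0],"yaw":0}
  ],
  "grip_force": 30
}}

```text
time: 8.45
tcp_pos: [0.6396, -0.0093, 0.0724]
ee_rot: [180.0, -0.0, 18.2]
wrist_force: [0.2, 0.0, 2.4]
width: 0.0497
```

Call:
{"api": "jog_arm", "payload": {
  "increments": [
    {"hand":4.6,"linear":[0,0,-0.02],"yaw":-0.149},
    {"hand":4.6,"linear":[0,0,-0.02],"yaw":-0.149},
    {"hand":4.6,"linear":[0,0,-0.02],"yaw":-0.149},
    {"hand":4.6,"linear":[0,0,-0.02],"yaw":-0.149},
    {"hand":4.6,"linear":[0,0,-0.02],"yaw":-0.149}
  ]
}}

```text
time: 8.95
tcp_pos: [0.6393, -0.0093, 0.073]
ee_rot: [-180.0, 0.0, 61.2]
wrist_force: [0.3, -0.0, -2.0]
width: 0.0491
```

Call:
{"api": "jog_arm", "payload": {
  "increments": [
    {"hand":4.6,"linear":[0,0,-0.02],"yaw":-0.149},
    {"hand":4.6,"linear":[0,0,-0.02],"yaw":-0.149},
    {"hand":4.6,"linear":[0,0,-0.02],"yaw":-0.149},
    {"hand":4.6,"linear":[0,0,-0.02],"yaw":-0.149},
    {"hand":4.6,"linear":[0,0,-0.02],"yaw":-0.149}
  ]
}}

```text
time: 9.45
tcp_pos: [0.64, -0.0098, 0.0741]
ee_rot: [180.0, 0.0, 103.9]
wrist_force: [1.6, -1.8, -1.3]
width: 0.0495
```

Call:
{"api": "jog_arm", "payload": {
  "increments": [
    {"hand":4.6,"linear":[0,0,-0.02],"yaw":-0.149},
    {"hand":4.6,"linear":[0,0,-0.02],"yaw":-0.149},
    {"hand":4.6,"linear":[0,0,-0.02],"yaw":-0.149},
    {"hand":4.6,"linear":[0,0,-0.02],"yaw":-0.149},
    {"hand":4.6,"linear":[0,0,-0.02],"yaw":-0.149}
  ]
}}

```text
time: 9.95
tcp_pos: [0.6411, -0.0096, 0.0756]
ee_rot: [179.9, 0.2, 146.6]
wrist_force: [3.2, -1.7, -0.3]
width: 0.0491
```

Call:
{"api": "jog_arm", "payload": {
  "increments": [
    {"hand":4.6,"linear":[0,0,-0.02],"yaw":-0.149},
    {"hand":4.6,"linear":[0,0,-0.02],"yaw":-0.149},
    {"hand":4.6,"linear":[0,0,-0.02],"yaw":-0.149},
    {"hand":4.6,"linear":[0,0,-0.02],"yaw":-0.149},
    {"hand":4.6,"linear":[0,0,-0.02],"yaw":-0.149}
  ]
}}

```text
time: 10.45
tcp_pos: [0.6418, -0.0091, 0.0769]
ee_rot: [-180.0, 0.3, -170.8]
wrist_force: [5.3, 2.4, -1.8]
width: 0.049
```

Call:
{"api": "jog_arm", "payload": {
  "increments": [
    {"hand":4.6,"linear":[0,0,-0.02],"yaw":-0.149},
    {"hand":4.6,"linear":[0,0,-0.02],"yaw":-0.149},
    {"hand":6.0,"linear":[0,0,0],"yaw":0},
    {"hand":6.2,"linear":[0,0,0],"yaw":0}
  ]
}}

```text
time: 10.85
tcp_pos: [0.6391, -0.0093, 0.0765]
ee_rot: [180.0, -0.0, -154.2]
wrist_force: [0.3, 0.1, -0.1]
width: 0.0615
```

Call:
{"api": "jog_arm", "payload": {
  "increments": [
    {"hand":6.2,"linear":[0,0,0],"yaw":0.149},
    {"hand":6.2,"linear":[0,0,0],"yaw":0.149},
    {"hand":6.2,"linear":[0,0,0],"yaw":0.149},
    {"hand":6.2,"linear":[0,0,0],"yaw":0.149},
    {"hand":6.2,"linear":[0,0,0],"yaw":0.149}
  ]
}}

```text
time: 11.35
tcp_pos: [0.639, -0.0094, 0.0764]
ee_rot: [-180.0, -0.1, 162.8]
wrist_force: [1.2, 0.8, 0.5]
width: 0.0618
```

Call:
{"api": "jog_arm", "payload": {
  "increments": [
    {"hand":6.2,"linear":[0,0,0],"yaw":0.149},
    {"hand":6.2,"linear":[0,0,0],"yaw":0.149},
    {"hand":6.2,"linear":[0,0,0],"yaw":0.149},
    {"hand":6.2,"linear":[0,0,0],"yaw":0.149},
    {"hand":6.2,"linear":[0,0,0],"yaw":0.149}
  ]
}}

```text
time: 11.85
tcp_pos: [0.639, -0.0094, 0.0765]
ee_rot: [-179.9, -0.0, 120.1]
wrist_force: [0.3, 0.6, 0.4]
width: 0.0621
```

Call:
{"api": "jog_arm", "payload": {
  "increments": [
    {"hand":6.2,"linear":[0,0,0],"yaw":0.149},
    {"hand":6.2,"linear":[0,0,0],"yaw":0.149},
    {"hand":6.2,"linear":[0,0,0],"yaw":0.149},
    {"hand":6.2,"linear":[0,0,0],"yaw":0.149},
    {"hand":6.2,"linear":[0,0,0],"yaw":0.149}
  ]
}}

```text
time: 12.35
tcp_pos: [0.639, -0.0094, 0.0764]
ee_rot: [-179.9, 0.0, 77.4]
wrist_force: [-0.6, 0.3, 0.6]
width: 0.0621
```

Call:
{"api": "jog_arm", "payload": {
  "increments": [
    {"hand":6.2,"linear":[0,0,0],"yaw":0.149},
    {"hand":6.2,"linear":[0,0,0],"yaw":0.149},
    {"hand":6.2,"linear":[0,0,0],"yaw":0.149},
    {"hand":6.2,"linear":[0,0,0],"yaw":0.149},
    {"hand":6.2,"linear":[0,0,0],"yaw":0.149}
  ]
}}

```text
time: 12.85
tcp_pos: [0.639, -0.0094, 0.0764]
ee_rot: [-180.0, 0.1, 34.7]
wrist_force: [-0.6, -0.2, 0.5]
width: 0.0618
```

Call:
{"api": "jog_arm", "payload": {
  "increments": [
    {"hand":6.2,"linear":[0,0,0],"yaw":0.149},
    {"hand":6.2,"linear":[0,0,0],"yaw":0.149},
    {"hand":6.2,"linear":[0,0,0],"yaw":0},
    {"hand":6.2,"linear":[0,0,0],"yaw":0}
  ]
}}

```text
time: 13.25
tcp_pos: [0.6392, -0.0094, 0.0765]
ee_rot: [-180.0, 0.0, 18.3]
wrist_force: [1.0, -0.1, 1.1]
width: 0.0621
```

Call:
{"api": "jog_arm", "payload": {
  "increments": [
    {"hand":6.2,"linear":[0.2,0.05,0],"yaw":0},
    {"hand":4.6,"linear":[0,0,0],"yaw":0},
    {"hand":4.6,"linear":[0,0,0],"yaw":0},
    {"hand":4.6,"linear":[0,0,0],"yaw":0},
    {"hand":4.6,"linear":[0,0,-0.02],"yaw":-0.149}
  ]
}}

```text
time: 13.75
tcp_pos: [0.6421, -0.0091, 0.0772]
ee_rot: [180.0, -0.1, 26.8]
wrist_force: [0.1, 0.7, 1.9]
width: 0.0491
```

Call:
{"api": "jog_arm", "payload": {
  "increments": [
    {"hand":4.6,"linear":[0,0,-0.02],"yaw":-0.149},
    {"hand":4.6,"linear":[0,0,-0.02],"yaw":-0.149},
    {"hand":4.6,"linear":[0,0,-0.02],"yaw":-0.149},
    {"hand":4.6,"linear":[0,0,-0.02],"yaw":-0.149},
    {"hand":4.6,"linear":[0,0,-0.02],"yaw":-0.149}
  ]
}}

```text
time: 14.25
tcp_pos: [0.6423, -0.0084, 0.0782]
ee_rot: [179.9, -0.1, 69.7]
wrist_force: [2.3, 3.4, -0.4]
width: 0.0492
```

Call:
{"api": "jog_arm", "payload": {
  "increments": [
    {"hand":4.6,"linear":[0,0,-0.02],"yaw":-0.149},
    {"hand":4.6,"linear":[0,0,-0.02],"yaw":-0.149},
    {"hand":4.6,"linear":[0,0,-0.02],"yaw":-0.149},
    {"hand":4.6,"linear":[0,0,-0.02],"yaw":-0.149},
    {"hand":4.6,"linear":[0,0,-0.02],"yaw":-0.149}
  ]
}}

```text
time: 14.75
tcp_pos: [0.6418, -0.0079, 0.0791]
ee_rot: [179.9, -0.1, 112.4]
wrist_force: [0.4, 6.1, 2.6]
width: 0.049
```

Call:
{"api": "jog_arm", "payload": {
  "increments": [
    {"hand":4.6,"linear":[0,0,-0.02],"yaw":-0.149},
    {"hand":4.6,"linear":[0,0,-0.02],"yaw":-0.149},
    {"hand":4.6,"linear":[0,0,-0.02],"yaw":-0.149},
    {"hand":4.6,"linear":[0,0,-0.02],"yaw":-0.149},
    {"hand":4.6,"linear":[0,0,-0.02],"yaw":-0.149}
  ]
}}

```text
time: 15.25
tcp_pos: [0.6412, -0.0081, 0.08]
ee_rot: [179.9, -0.1, 155.1]
wrist_force: [-1.0, 4.2, 3.4]
width: 0.0493
```

Call:
{"api": "jog_arm", "payload": {
  "increments": [
    {"hand":4.6,"linear":[0,0,-0.02],"yaw":-0.149},
    {"hand":4.6,"linear":[0,0,-0.02],"yaw":-0.149},
    {"hand":4.6,"linear":[0,0,-0.02],"yaw":-0.149},
    {"hand":4.6,"linear":[0,0,-0.02],"yaw":-0.149},
    {"hand":4.6,"linear":[0,0,-0.02],"yaw":-0.149}
  ]
}}

```text
time: 15.75
tcp_pos: [0.6411, -0.0085, 0.081]
ee_rot: [179.9, -0.0, -162.2]
wrist_force: [-1.9, 2.3, 2.2]
width: 0.0492
```

Call:
{"api": "jog_arm", "payload": {
  "increments": [
    {"hand":4.6,"linear":[0,0,-0.02],"yaw":-0.149},
    {"hand":6.0,"linear":[0,0,0],"yaw":0},
    {"hand":6.2,"linear":[0,0,0],"yaw":0},
    {"hand":6.2,"linear":[0,0,0],"yaw":0.149},
    {"hand":6.2,"linear":[0,0,0],"yaw":0.149}
  ]
}}

```text
time: 16.25
tcp_pos: [0.6415, -0.0092, 0.081]
ee_rot: [-180.0, -0.0, -171.7]
wrist_force: [0.2, -0.4, 0.3]
width: 0.0621
```

Call:
{"api": "jog_arm", "payload": {
  "increments": [
    {"hand":6.2,"linear":[0,0,0],"yaw":0.149},
    {"hand":6.2,"linear":[0,0,0],"yaw":0.149},
    {"hand":6.2,"linear":[0,0,0],"yaw":0.149},
    {"hand":6.2,"linear":[0,0,0],"yaw":0.149},
    {"hand":6.2,"linear":[0,0,0],"yaw":0.149}
  ]
}}

```text
time: 16.75
tcp_pos: [0.6415, -0.0093, 0.081]
ee_rot: [-180.0, -0.0, 145.6]
wrist_force: [0.3, -0.9, 0.3]
width: 0.062
```

Call:
{"api": "jog_arm", "payload": {
  "increments": [
    {"hand":6.2,"linear":[0,0,0],"yaw":0.149},
    {"hand":6.2,"linear":[0,0,0],"yaw":0.149},
    {"hand":6.2,"linear":[0,0,0],"yaw":0.149},
    {"hand":6.2,"linear":[0,0,0],"yaw":0.149},
    {"hand":6.2,"linear":[0,0,0],"yaw":0.149}
  ]
}}

```text
time: 17.25
tcp_pos: [0.6415, -0.0093, 0.081]
ee_rot: [-180.0, 0.0, 103.0]
wrist_force: [0.4, -0.4, 0.7]
width: 0.0625
```

Call:
{"api": "jog_arm", "payload": {
  "increments": [
    {"hand":6.2,"linear":[0,0,0],"yaw":0.149},
    {"hand":6.2,"linear":[0,0,0],"yaw":0.149},
    {"hand":6.2,"linear":[0,0,0],"yaw":0.149},
    {"hand":6.2,"linear":[0,0,0],"yaw":0.149},
    {"hand":6.2,"linear":[0,0,0],"yaw":0.149}
  ]
}}

```text
time: 17.75
tcp_pos: [0.6416, -0.0093, 0.081]
ee_rot: [-180.0, 0.0, 60.3]
wrist_force: [-0.3, -0.1, -0.7]
width: 0.062
```

Call:
{"api": "jog_arm", "payload": {
  "increments": [
    {"hand":6.2,"linear":[0,0,0],"yaw":0.149},
    {"hand":6.2,"linear":[0,0,0],"yaw":0.149},
    {"hand":6.2,"linear":[0,0,0],"yaw":0.149},
    {"hand":6.2,"linear":[0,0,0],"yaw":0.149},
    {"hand":6.2,"linear":[0,0,0],"yaw":0.149}
  ]
}}

```text
time: 18.25
tcp_pos: [0.6415, -0.0093, 0.081]
ee_rot: [180.0, 0.0, 17.6]
wrist_force: [-1.3, 0.1, -0.1]
width: 0.0621
```

Call:
{"api": "jog_arm", "payload": {
  "increments": [
    {"hand":4.6,"linear":[0,0,0],"yaw":0},
    {"hand":4.6,"linear":[0,0,0],"yaw":0},
    {"hand":4.6,"linear":[0,0,0],"yaw":0}
  ]
}}

```text
time: 18.55
tcp_pos: [0.6415, -0.0091, 0.0812]
ee_rot: [-180.0, 0.0, 18.3]
wrist_force: [-1.1, 1.7, 1.5]
width: 0.0486
```

Call:
{"api": "jog_arm", "payload": {
  "increments": [
    {"hand":4.6,"linear":[0,0,-0.02],"yaw":-0.149},
    {"hand":4.6,"linear":[0,0,-0.02],"yaw":-0.149},
    {"hand":4.6,"linear":[0,0,-0.02],"yaw":-0.149},
    {"hand":4.6,"linear":[0,0,-0.02],"yaw":-0.149},
    {"hand":4.6,"linear":[0,0,-0.02],"yaw":-0.149}
  ]
}}

```text
time: 19.05
tcp_pos: [0.642, -0.0088, 0.0823]
ee_rot: [180.0, -0.0, 61.3]
wrist_force: [0.2, 2.0, 0.9]
width: 0.0493
```

Call:
{"api": "jog_arm", "payload": {
  "increments": [
    {"hand":4.6,"linear":[0,0,-0.02],"yaw":-0.149},
    {"hand":4.6,"linear":[0,0,-0.02],"yaw":-0.149},
    {"hand":4.6,"linear":[0,0,-0.02],"yaw":-0.149},
    {"hand":4.6,"linear":[0,0,-0.02],"yaw":-0.149},
    {"hand":4.6,"linear":[0,0,-0.02],"yaw":-0.149}
  ]
}}

```text
time: 19.55
tcp_pos: [0.6424, -0.0088, 0.0836]
ee_rot: [179.9, 0.0, 104.0]
wrist_force: [1.8, 3.2, 2.5]
width: 0.0494
```

Call:
{"api": "jog_arm", "payload": {
  "increments": [
    {"hand":4.6,"linear":[0,0,-0.02],"yaw":-0.149},
    {"hand":4.6,"linear":[0,0,-0.02],"yaw":-0.149},
    {"hand":4.6,"linear":[0,0,-0.02],"yaw":-0.149},
    {"hand":4.6,"linear":[0,0,-0.02],"yaw":-0.149},
    {"hand":4.6,"linear":[0,0,-0.02],"yaw":-0.149}
  ]
}}

```text
time: 20.05
tcp_pos: [0.642, -0.0087, 0.0845]
ee_rot: [179.9, 0.0, 146.6]
wrist_force: [1.1, 3.8, 2.6]
width: 0.0494
```

Call:
{"api": "jog_arm", "payload": {
  "increments": [
    {"hand":4.6,"linear":[0,0,-0.02],"yaw":-0.149},
    {"hand":4.6,"linear":[0,0,-0.02],"yaw":-0.149},
    {"hand":4.6,"linear":[0,0,-0.02],"yaw":-0.149},
    {"hand":4.6,"linear":[0,0,-0.02],"yaw":-0.149},
    {"hand":4.6,"linear":[0,0,-0.02],"yaw":-0.149}
  ]
}}

```text
time: 20.55
tcp_pos: [0.642, -0.0091, 0.0854]
ee_rot: [-180.0, 0.1, -170.7]
wrist_force: [1.0, 0.7, 1.3]
width: 0.0495
```

Call:
{"api": "jog_arm", "payload": {
  "increments": [
    {"hand":4.6,"linear":[0,0,-0.02],"yaw":-0.149},
    {"hand":4.6,"linear":[0,0,-0.02],"yaw":-0.149},
    {"hand":4.6,"linear":[0,0,-0.02],"yaw":-0.149},
    {"hand":4.6,"linear":[0,0,0],"yaw":0}
  ]
}}

```text
time: 20.95
tcp_pos: [0.6418, -0.0092, 0.0859]
ee_rot: [-180.0, 0.0, -145.3]
wrist_force: [-0.5, -0.8, 3.2]
width: 0.0492
```

572° turned. Lift gently while watching the force.

Call:
{"api": "jog_arm", "payload": {
  "increments": [
    {"hand":4.6,"linear":[0,0,-0.1],"yaw":0},
    {"hand":4.6,"linear":[0,0,-0.1],"yaw":0},
    {"hand":4.6,"linear":[0,0,-0.1],"yaw":0}
  ]
}}

```text
time: 21.25
tcp_pos: [0.6414, -0.0091, 0.0885]
ee_rot: [180.0, -0.0, -145.6]
wrist_force: [0.5, 0.7, -1.7]
width: 0.049
```

Call:
{"api": "jog_arm", "payload": {
  "increments": [
    {"hand":4.6,"linear":[0,0,-0.3],"yaw":0},
    {"hand":4.6,"linear":[0,0,-0.5],"yaw":0},
    {"hand":4.6,"linear":[0,0,-1],"yaw":0},
    {"hand":4.6,"linear":[0,0,-2],"yaw":0},
    {"hand":4.6,"linear":[0,0,-3],"yaw":0}
  ]
}}

```text
time: 21.75
tcp_pos: [0.6405, -0.0092, 0.1567]
ee_rot: [179.9, -0.1, -145.5]
wrist_force: [1.2, -0.2, -1.5]
width: 0.0491
```

```bash
python3 - <<'E'
from h import *
s=readout.state();print(s["tcp_pos"],s["ee_rot"],s["joints"][[0,5]],s["wrist_force"])
im=capture("side")[:,:,::-1];D=camera_info("side");S=camera_info("scene")
# tray from both fixed views
sc=capture("scene")[:,:,::-1]
a=cv2.resize(im[170:310,250:440],(800,590),interpolation=2);cv2.imwrite("pics/d5.png",a)
E
```

```text
[ 0.6404645  -0.00923768  0.15665957] [ 1.79907328e+02 -1.41116637e-01 -1.45510692e+02] [  -1.88659702 -126.36954017] [ 1.24726148 -0.1611931  -1.45771479]
```

View pics/d5.png

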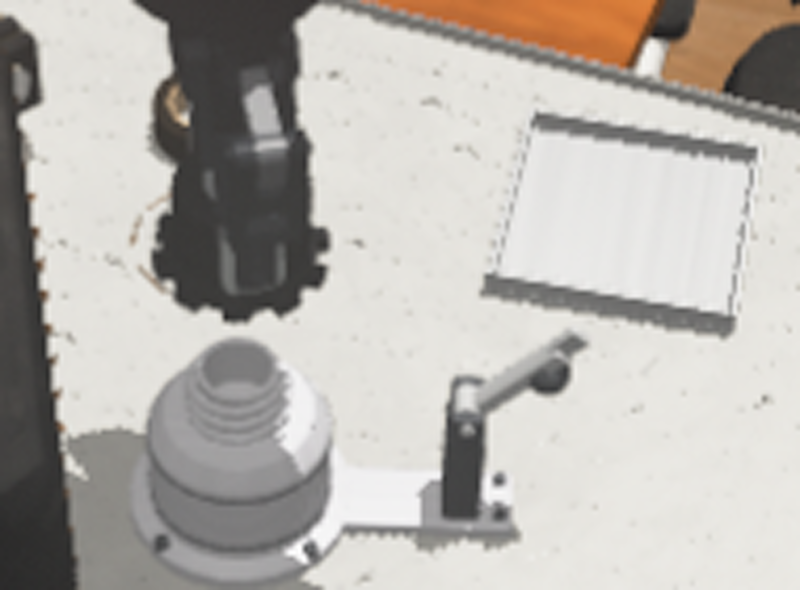

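The side view shows the cap clear above the bare neck, with the pawl still over. Tray rim corners are at about (537,117), (757,150), (735,318) and (487,276) in the crop.

```bash
python3 - <<'E'
from h import *
D=camera_info("side")
Q=[onz(D,250+x/4.21,170+y/4.21,.014) for x,y in((537,117),(757,150),(735,318),(487,276))]
print(np.round(Q,3),np.mean(Q,0),[np.linalg.norm(Q[i]-Q[i-1]) for i in range(4)])
plan([(.6405,-.0092,.19,-145.5),(.541,-.212,.19,-165),(.541,-.212,.08,-165)],step=46)
E
```

```text
[[ 0.597 -0.258  0.014]
 [ 0.496 -0.275  0.014]
 [ 0.478 -0.17   0.014]
 [ 0.585 -0.154  0.014]] [ 0.53891226 -0.21402621  0.014     ] [np.float64(0.10505529422556134), np.float64(0.10196202351121063), np.float64(0.1062148193601725), np.float64(0.10866351148182778)]
([0.32, 0.24, -2.82], np.float64(-0.0))
([3.94, -2.22, -0.0], np.float64(0.068))
([3.78, -2.48, -0.0], np.float64(0.068))
([3.6, -2.73, -0.0], np.float64(0.068))
([3.4, -2.97, -0.0], np.float64(0.068))
([3.2, -3.19, -0.0], np.float64(0.068))
([-0.0, 0.0, 3.67], np.float64(0.0))
([-0.0, 0.0, 3.66], np.float64(0.0))
([-0.0, 0.0, 3.67], np.float64(0.0))
```

Call:
{"api": "jog_arm", "payload": {
  "increments": [
    {"hand":4.6,"linear":[0,0,-3.3],"yaw":0},
    {"hand":4.6,"linear":[3.95,-2.2,0],"yaw":0.068},
    {"hand":4.6,"linear":[3.8,-2.5,0],"yaw":0.068},
    {"hand":4.6,"linear":[3.6,-2.75,0],"yaw":0.068},
    {"hand":4.6,"linear":[3.4,-3.0,0],"yaw":0.068}
  ]
}}

```text
time: 22.35
tcp_pos: [0.561, -0.1734, 0.1899]
ee_rot: [-180.0, 0.0, -161.2]
wrist_force: [0.7, -0.1, -1.4]
width: 0.0491
```

Call:
{"api": "jog_arm", "payload": {
  "increments": [
    {"hand":4.6,"linear":[3.2,-3.2,0],"yaw":0.068},
    {"hand":4.6,"linear":[0,0,0],"yaw":0},
    {"hand":4.6,"linear":[0,0,3],"yaw":0},
    {"hand":4.6,"linear":[0,0,3.5],"yaw":0},
    {"hand":4.6,"linear":[0,0,3],"yaw":0}
  ]
}}

```text
time: 22.85
tcp_pos: [0.542, -0.2125, 0.0937]
ee_rot: [-180.0, 0.0, -165.0]
wrist_force: [0.6, -0.3, -2.1]
width: 0.0493
```

Call:
{"api": "jog_arm", "payload": {
  "increments": [
    {"hand":4.6,"linear":[0,0,1.5],"yaw":0},
    {"hand":4.6,"linear":[0,0,0],"yaw":0}
  ]
}}

```text
time: 23.05
tcp_pos: [0.5409, -0.2119, 0.0778]
ee_rot: [179.9, -0.2, -165.0]
wrist_force: [0.1, -1.3, -0.8]
width: 0.0491
```

```bash
python3 - <<'E'
from h import *
s=readout.state();print(s["tcp_pos"],s["ee_rot"],s["joints"][[0,5]],s["wrist_force"])
im=capture("side")[:,:,::-1]
a=cv2.resize(im[170:310,250:440],(800,590),interpolation=2);cv2.imwrite("pics/d6.png",a)
E
```

```text
[ 0.54089605 -0.21185427  0.07780411] [ 179.85409919   -0.18625933 -164.95001838] [ -22.56371131 -127.61545585] [ 0.10411934 -1.32998018 -0.78087754]
```

View pics/d6.png

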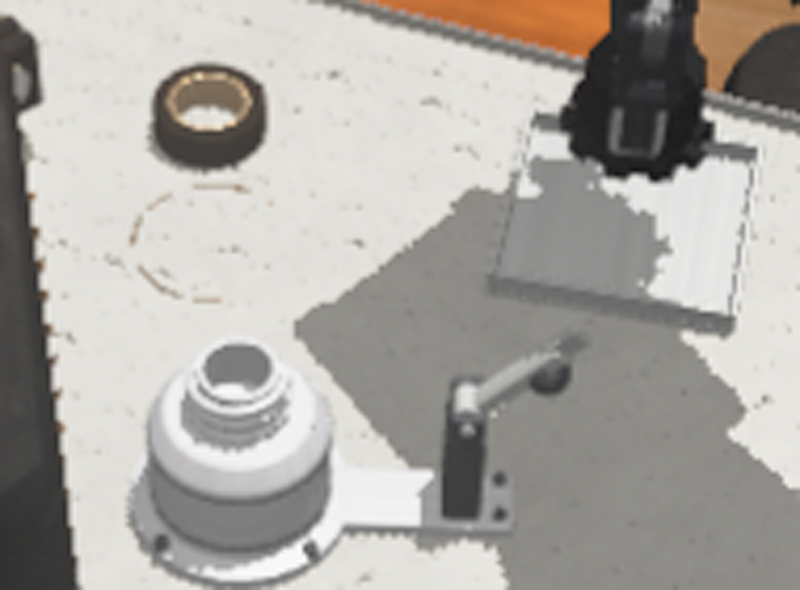

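The cap hangs over the tray, teeth near (640,165) in the crop, on the tray's axis. Lowering.

Call:
{"api": "jog_arm", "payload": {
  "increments": [
    {"hand":4.6,"linear":[0,0,2],"yaw":0},
    {"hand":4.6,"linear":[0,0,2],"yaw":0},
    {"hand":4.6,"linear":[0,0,1.2],"yaw":0},
    {"hand":4.6,"linear":[0,0,0.4],"yaw":0},
    {"hand":4.6,"linear":[0,0,0.2],"yaw":0}
  ]
}}

```text
time: 23.6
tcp_pos: [0.5427, -0.2129, 0.0223]
ee_rot: [-180.0, 0.0, -165.0]
wrist_force: [-0.2, 0.4, 0.2]
width: 0.0495
```

Call:
{"api": "jog_arm", "payload": {
  "increments": [
    {"hand":4.6,"linear":[0,0,0.1],"yaw":0},
    {"hand":4.6,"linear":[0,0,0.1],"yaw":0},
    {"hand":4.6,"linear":[0,0,0],"yaw":0}
  ]
}}

```text
time: 23.9
tcp_pos: [0.5424, -0.2129, 0.0202]
ee_rot: [-180.0, 0.0, -165.0]
wrist_force: [0.2, -0.8, -1.5]
width: 0.0489
```

Call:
{"api": "jog_arm", "payload": {
  "increments": [
    {"hand":4.6,"linear":[0,0,0.1],"yaw":0},
    {"hand":4.6,"linear":[0,0,0.1],"yaw":0},
    {"hand":4.6,"linear":[0,0,0.1],"yaw":0},
    {"hand":4.6,"linear":[0,0,0.1],"yaw":0},
    {"hand":4.6,"linear":[0,0,0],"yaw":0}
  ]
}}

```text
time: 24.4
tcp_pos: [0.5423, -0.2128, 0.0159]
ee_rot: [-180.0, 0.0, -165.0]
wrist_force: [-0.2, 0.7, 3.1]
width: 0.049
```

Call:
{"api": "jog_arm", "payload": {
  "increments": [
    {"hand":4.6,"linear":[0,0,0.08],"yaw":0},
    {"hand":4.6,"linear":[0,0,0],"yaw":0}
  ]
}}

```text
time: 24.6
tcp_pos: [0.5426, -0.2127, 0.0156]
ee_rot: [-180.0, 0.0, -165.0]
wrist_force: [-0.1, 2.4, 6.6]
width: 0.0492
```

Call:
{"api": "jog_arm", "payload": {
  "increments": [
    {"hand":4.6,"linear":[0,0,0.08],"yaw":0},
    {"hand":4.6,"linear":[0,0,0],"yaw":0}
  ]
}}

```text
time: 24.8
tcp_pos: [0.5427, -0.2126, 0.0153]
ee_rot: [-180.0, 0.1, -165.0]
wrist_force: [-1.8, 2.5, 11.7]
width: 0.0492
```

Contact (about 12 N at most). Ease off, release and rise.

Call:
{"api": "jog_arm", "payload": {
  "increments": [
    {"hand":4.6,"linear":[0,0,-0.1],"yaw":0},
    {"hand":5.3,"linear":[0,0,0],"yaw":0},
    {"hand":6.4,"linear":[0,0,0],"yaw":0},
    {"hand":6.4,"linear":[0,0,0],"yaw":0}
  ]
}}

```text
time: 25.2
tcp_pos: [0.5419, -0.2128, 0.0149]
ee_rot: [180.0, -0.0, -165.0]
wrist_force: [-0.2, 0.6, -0.2]
width: 0.064
```

Call:
{"api": "jog_arm", "payload": {
  "increments": [
    {"hand":6.4,"linear":[0,0,-1.5],"yaw":0},
    {"hand":6.4,"linear":[0,0,-3],"yaw":0},
    {"hand":6.4,"linear":[0,0,-5],"yaw":0},
    {"hand":4.0,"linear":[0,0,-5],"yaw":0},
    {"hand":4.0,"linear":[0,0,0],"yaw":0}
  ]
}}

```text
time: 25.7
tcp_pos: [0.5463, -0.2145, 0.168]
ee_rot: [-179.5, 0.6, -165.0]
wrist_force: [0.8, 0.4, 0.5]
width: 0.0401
```

```bash
python3 - <<'E'
from h import *
s=readout.state();print(s["tcp_pos"],s["ee_rot"],s["wrist_force"],s["width"])
plan([(.5268,-.047,.16,-161.7+0)] if s["ee_rot"][2]<0 else [(.5268,-.047,.16,198.3)],step=45)
E
```

```text
[ 0.54633129 -0.21453782  0.16803124] [-179.54687883    0.58651462 -164.97702309] [0.79340405 0.36177948 0.5015901 ] 0.04013081945876565
([-0.61, 4.17, 0.2], np.float64(-0.014))
([-0.67, 4.16, 0.2], np.float64(-0.014))
([-0.73, 4.16, 0.2], np.float64(-0.015))
([-0.8, 4.14, 0.2], np.float64(-0.014))
```

Call:
{"api": "jog_arm", "payload": {
  "increments": [
    {"hand":4.0,"linear":[-0.6,4.15,0.2],"yaw":-0.014},
    {"hand":4.0,"linear":[-0.6,4.15,0.2],"yaw":-0.014},
    {"hand":4.0,"linear":[-0.6,4.15,0.2],"yaw":-0.015},
    {"hand":4.0,"linear":[-0.6,4.15,0.2],"yaw":-0.014},
    {"hand":4.0,"linear":[0,0,0],"yaw":0}
  ]
}}

```text
time: 26.2
tcp_pos: [0.5169, -0.0429, 0.1519]
ee_rot: [179.9, -0.1, -161.5]
wrist_force: [0.4, 0.8, -0.1]
width: 0.0398
```

Call:
{"api": "jog_arm", "payload": {
  "increments": [
    {"hand":4.0,"linear":[0,0,0],"yaw":0},
    {"hand":4.0,"linear":[0,0,0],"yaw":0}
  ]
}}

```text
time: 26.4
tcp_pos: [0.5192, -0.0473, 0.1524]
ee_rot: [-180.0, 0.0, -161.7]
wrist_force: [0.6, -0.4, -0.7]
width: 0.0399
```

```bash
python3 - <<'E'
from h import *
s=readout.state();print(s["tcp_pos"],s["ee_rot"],s["wrist_force"],s["width"])
plan([(.5268,-.047,.11,-161.7),(.5268,-.047,.071,-161.7)],step=25)
E
```

```text
[ 0.51915474 -0.04733794  0.15240829] [-1.79969742e+02  3.32446993e-02 -1.61732794e+02] [ 0.58918436 -0.37372697 -0.65840456] 0.03987984996050174
([-0.37, -0.1, 2.12], np.float64(-0.0))
([-0.37, -0.11, 2.12], np.float64(-0.001))
([0.0, 0.0, 1.95], np.float64(0.0))
([0.0, 0.0, 1.95], np.float64(0.0))
```

Call:
{"api": "jog_arm", "payload": {
  "increments": [
    {"hand":4.0,"linear":[-0.7,-0.2,1],"yaw":0},
    {"hand":4.0,"linear":[0,0,2],"yaw":0},
    {"hand":4.0,"linear":[0,0,2.5],"yaw":0},
    {"hand":4.0,"linear":[0,0,2.5],"yaw":0},
    {"hand":4.0,"linear":[0,0,0],"yaw":0}
  ]
}}

```text
time: 26.9
tcp_pos: [0.5241, -0.0472, 0.0688]
ee_rot: [179.9, -0.3, -161.8]
wrist_force: [-0.8, 0.7, 0.9]
width: 0.0401
```

Call:
{"api": "jog_arm", "payload": {
  "increments": [
    {"hand":2.8,"linear":[0,0,0],"yaw":0},
    {"hand":2.0,"linear":[0,0,0],"yaw":0},
    {"hand":1.2,"linear":[0,0,0],"yaw":0},
    {"hand":1.2,"linear":[0,0,0],"yaw":0}
  ],
  "grip_force": 25
}}

```text
time: 27.3
tcp_pos: [0.5272, -0.0471, 0.0733]
ee_rot: [-179.9, 0.1, -161.7]
wrist_force: [0.4, -6.3, 0.3]
width: 0.0156
```

Knob gripped (15.6 mm, as before). Arc back.

Call:
{"api": "jog_arm", "payload": {
  "increments": [
    {"hand":1.2,"linear":[-0.43,-0.1,-0.5],"yaw":0},
    {"hand":1.2,"linear":[-0.5,0,-0.41],"yaw":0},
    {"hand":1.2,"linear":[-0.57,0,-0.31],"yaw":0},
    {"hand":1.2,"linear":[-0.6,0,-0.21],"yaw":0},
    {"hand":1.2,"linear":[0,0,0],"yaw":0}
  ]
}}

```text
time: 27.8
tcp_pos: [0.5473, -0.0404, 0.087]
ee_rot: [-180.0, 0.1, -161.7]
wrist_force: [-2.6, -2.6, 2.9]
width: 0.0161
```

Call:
{"api": "jog_arm", "payload": {
  "increments": [
    {"hand":1.2,"linear":[-0.64,0,-0.1],"yaw":0},
    {"hand":1.2,"linear":[-0.65,0,0.01],"yaw":0},
    {"hand":1.2,"linear":[-0.63,0,0.12],"yaw":0},
    {"hand":1.2,"linear":[-0.6,0,0.23],"yaw":0},
    {"hand":1.2,"linear":[0,0,0],"yaw":0}
  ]
}}

```text
time: 28.3
tcp_pos: [0.5715, -0.0322, 0.084]
ee_rot: [-180.0, 0.1, -161.7]
wrist_force: [-0.5, 1.1, 5.9]
width: 0.0156
```

Call:
{"api": "jog_arm", "payload": {
  "increments": [
    {"hand":1.2,"linear":[-0.55,0,0.34],"yaw":0},
    {"hand":1.2,"linear":[-0.49,0,0.42],"yaw":0},
    {"hand":1.2,"linear":[-0.41,0,0.5],"yaw":0},
    {"hand":1.2,"linear":[-0.31,0,0.57],"yaw":0},
    {"hand":1.2,"linear":[-0.19,0,0.5],"yaw":0}
  ]
}}

```text
time: 28.8
tcp_pos: [0.5908, -0.0256, 0.0611]
ee_rot: [-180.0, 0.2, -161.7]
wrist_force: [2.4, 5.3, 6.5]
width: 0.016
```

Call:
{"api": "jog_arm", "payload": {
  "increments": [
    {"hand":1.2,"linear":[0,0,0],"yaw":0},
    {"hand":2.5,"linear":[0,0,0],"yaw":0},
    {"hand":4.0,"linear":[0,0,0],"yaw":0},
    {"hand":4.0,"linear":[0,0,0],"yaw":0}
  ]
}}

```text
time: 29.2
tcp_pos: [0.5884, -0.0267, 0.0603]
ee_rot: [180.0, -0.0, -161.7]
wrist_force: [0.4, -0.3, 0.8]
width: 0.0402
```

Call:
{"api": "jog_arm", "payload": {
  "increments": [
    {"hand":4.0,"linear":[0,0,-2],"yaw":0},
    {"hand":4.0,"linear":[0,0,-4],"yaw":0},
    {"hand":4.0,"linear":[0,0,-5],"yaw":0},
    {"hand":4.0,"linear":[0,0,-5],"yaw":0},
    {"hand":4.0,"linear":[0,0,-2],"yaw":0}
  ]
}}

```text
time: 29.7
tcp_pos: [0.5907, -0.027, 0.2457]
ee_rot: [-179.8, 0.4, -161.7]
wrist_force: [-0.5, 0.3, -0.0]
width: 0.0398
```

Call:
{"api": "jog_arm", "payload": {
  "increments": [
    {"hand":4.0,"linear":[0,0,0],"yaw":0},
    {"hand":4.0,"linear":[0,0,0],"yaw":0}
  ]
}}

```text
time: 29.9
tcp_pos: [0.5883, -0.0268, 0.2402]
ee_rot: [180.0, -0.0, -161.7]
wrist_force: [-0.6, -0.5, -0.8]
width: 0.04
```

```bash
python3 - <<'E'
from h import *
s=readout.state();print(s["tcp_pos"],s["wrist_force"])
a=cv2.resize(capture("side")[170:310,250:440,::-1],(400,295),interpolation=2);b=cv2.resize(capture("scene")[180:420,250:490,::-1],(400,400),interpolation=2)
o=np.zeros((400,800,3),np.uint8);o[:295,:400]=a;o[:,400:]=b;cv2.imwrite("pics/e.png",o)
E
```

```text
[ 0.58830341 -0.02679414  0.24024536] [-0.62143535 -0.45658087 -0.77688404]
```

View pics/e.png

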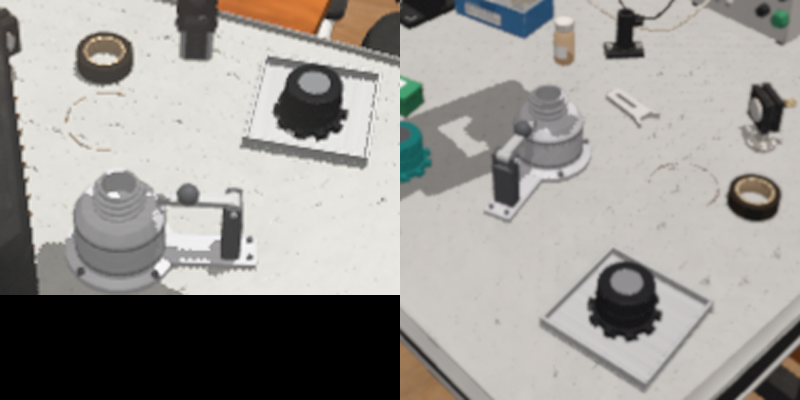

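Both views show the cap flat and centred in the tray (310,100 and 625,295) and the pawl level, with its knob at (188,193). The neck is bare, the bystanders haven't moved and the gripper is clear. Handing in.

```bash
python3 -c "
from workcell import workorder
print(workorder.finish_job())"
```

```text
the job is handed in; nothing more can be done
None
```

The canister is open and the job was handed in at about 30 s of the 72 s allowed. I swung the pawl over onto its upper stop, unscrewed the cap about 572° in three strokes and lifted it off freely. I then set the cap open side down in the tray and brought the pawl back down to its stop.

- **Final check:** the last side and scene pictures show the cap flat and near the middle of the tray, the pawl level and the neck bare. The tape and clamp fork had not moved. The green box and the turquoise look-alikes were only partly in those crops; nothing went near them. The gripper was 0.24 m up and touching nothing.
- **Forces:** the highest reported wrist force was about 12 N, when the cap touched down in the tray. While unscrewing, the largest reading was about 6 N.
- **Corrected or in disagreement:**
  - The first pinch on the knob was too high, so I reopened and redid it.
  - The knob read about 15.6 mm wide in the jaws against the 18 mm stated.
  - My first rough reading of the tray from the scene camera was about 12 mm off the side and wrist cameras, so I used those two.

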